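Third hand for a display ledge: hold it to the panel while it is screwed

ROBOT

A 7-joint arm with a two-finger parallel gripper is mounted at the origin on the work surface. World frame = base frame: x ahead of the robot, y to its left, z up, the work surface at z = 0. Lengths are in m, angles in degrees, forces in N, time in s.
With the tool pointing down it reaches from about 0.425 to 0.875 m from the base axis. Payload 4.7 kg.
Tool frame: the origin (TCP) lies midway between the tips of the shut fingers; the grasp point (between the pads) lies 19 mm behind it (env.grip_point_offset is the distance from the TCP to the grasp point, in m); z points along the fingers, y is the line along which they close (so a half turn about z gives the same grasp; the last joint's range is limited). The gripper opens to 87 mm and grips with 3 to 60 N. Pads are 19 mm wide; open, the fingers measure 117 mm over their backs; the gripper's body (75 mm by 190 mm) begins 51 mm behind the grasp point.
Start: joints at [0.808, 18.392, -4.016, 83.108, 1.295, 78.541, -3.26], TCP at [0.65, -0, 0.223] pointing down, gripper open.
Joint ranges: [-163.93, 163.93], [-17.29, 119.83], [-79.2, 71.16], [3.27, 140.29], [-89.18, 269.18], [5.43, 117.66], [-154.24, 154.24]. Speed limits (degrees/s): [147.25, 147.25, 180, 180, 180, 180, 180].

INTERFACE

Orientations are given as [roll, pitch, yaw] about the fixed x, y, z axes, in that order (R = Rz(yaw) Ry(pitch) Rx(roll)).
In Python, from cell import env gives the robot as it stands.
- The arm moves only by the shell command python3 -m jog 'ROWS' [FORCE]. ROWS is JSON, a list of rows, each a list of 7 numbers: the shift along the tool's x, y, z in m, then the turn, a rotation vector about the tool's x, y, z in rad, then the finger opening in m, from 0 to 0.087. A call has 1 to 12 rows; each row shifts and turns the commanded pose from where the row before left it, along the tool's axes as they then stand; what a row does not reach is not made up. A row lasts 1/12 s, in which the tool goes at most 41.7 mm and 7.16 degrees, less where a joint would pass 70% of its speed; a pose out of reach is approached as far as the arm can. A call is refused whole if a number of a shift passes 0.0417 or a number of a turn 0.125, either way. A call with a gripper value outside its range is refused whole. The fingers move at their own pace and stop on an object; FORCE is the grip in N (left out, the last holds). Time passes only in rows, so rows that do not move let the fingers close. It gives the time, the measured TCP pose, the force, the opening and the grip force at its end, in the units of the state.
- env.get_obs(): the state, without advancing time (a new reading comes with each control period).
- env.read_camera(name): name is "scene" or "side" or "wrist"; returns the picture (384x512x3 uint8, blue, green, red); there is no depth.
- env.get_calibration(name): a dict with "fov_y" (degrees; the focal length in pixels is half the picture's height over the tangent of half this angle, whatever the lens; pixels are square), "cx", "cy" (the principal point, pixels), "pose" (4x4, takes a point from camera to world coordinates). Camera axes: x right, y up, looking along -z (the intrinsics and any distortion apply to the point x, -y, -z); pixel columns grow to the right and rows downward; lengths in m; the calibration is good to about 2 mm. A picture is of the moment at which its call begins: read the wrist's pose just before it. get_calibration takes no time and is no camera call; for the wrist camera it gives the pose at the moment of the call.
- env.sign_off(): hands the job in; it is judged then, once.
The state is a dict: "time_s": time; "qpos": joint angles; "joint_velocities": joint speeds; "effort": joint torques, N m; "tool_pos": TCP position; "tool_rot": TCP orientation; "force": force on the tool from outside, world axes, zero at the start; "wrist_torque": the same for the moment, N m; "grip_width": finger opening in m; "grasp_force": force on a finger pad.
Only numpy, scipy, OpenCV 4.12 (cv2) and the standard library are available. Lean on these libraries where they do the work, as an engineer would, in place of code of your own. Each camera call takes 0.05 s, during which the arm holds its last target. There are 200 camera calls.

TASK

Pick up the loose beech ledge from the shelf and be my third hand: hold it up off the shelf, level and right way up, with its square back flat against the front of the frosted panel and centred on the two empty screw holes, and press it there with a steady push of about 10 newtons (never as much as 20) for at least four seconds while I start the screws from behind. Finish while still holding and pressing it like that - do not let go or back off - and leave everything else on the shelf where it is.

Things in the scene. Friction and masses are not known exactly. Their poses are not given: they have to be found in the camera images.
- ledge: loose beech ledge, 20 mm thick, right way up (dark ring on top), 36 to 70 g. From above a hexagon 60 mm across the flats, rear half squared off: parallel sides at y = +-30 mm from x = -17 to +36 mm, flat back 60 mm wide at x = +36, pointed nose tip at x = -35. Origin on the underside, mid-width; z up, +x from nose to back. Gripped across the sides at x = 0 to 14 mm the fingers clear the panel.
- ledge_back (a point): the centre of the ledge's square back face: 36 mm from the ledge's origin along its x, 10 mm above its underside. Same axes as the ledge.
- panel: upright frosted acrylic panel of the display stand, 4 mm thick, 260 mm wide, top edge 125 mm above the shelf. Origin on its front face, mid-width, 15 mm above the shelf; z up, y along its width. The front face is the plane x = 0, looking roughly towards the robot; +x goes into the panel: the direction to press. Springy: at the height of the holes it leans back about 1 mm for every 6 N.
- stand: the aluminium foot that holds the panel, fixed to the shelf, 18 mm high, 270 mm wide, from 12 mm in front of the panel's face to 78 mm behind it; axes as the panel, origin on the shelf below the panel's origin. On the panel's +y half a ledge of the same kind is already fitted at the height of the holes, centred 130 mm from them, sticking out 71 mm, with a 40 mm grey figure glued on top.
- holes (a point): point on the panel's front face midway between the two empty 5 mm screw holes, which lie side by side 30 mm apart, 100 mm above the shelf, 25 mm below the panel's top edge, 65 mm to the -y side of its middle; a short black marker line above it runs up to the top edge. Axes as the panel. The centre of the ledge's back belongs here.
- tealight: white battery tea light in a round white holder, 60 mm in diameter and 56 mm tall with its plastic flame, small grey push switch on its side; origin at the centre of its underside, z up. Loose bystander, to be left alone.
- mini_a: resin miniature figure, pewter grey on a round black base 25 mm in diameter, about 50 mm tall; origin at the centre of its underside, z up. Loose bystander, to be left alone.
- mini_b: resin miniature figure, pewter grey on a round black base 25 mm in diameter, about 40 mm tall; origin at the centre of its underside, z up. Loose bystander, to be left alone.
- mini_c: resin miniature figure, pewter grey on a round black base 25 mm in diameter, about 40 mm tall; origin at the centre of its underside, z up. Loose bystander, to be left alone.
- bit_box: frosted plastic bit box with clip-on lid, 78 x 113 x 42 mm, long side along its y; origin at the centre of its underside, z up. Loose bystander, to be left alone.
- tile_0: bottom tile of a stack of three loose beech hexagons, each 56 mm across the flats and 8 mm thick; origin at the centre of its underside, z up. Bystander, to be left alone.
- tile_1: middle tile of a stack of three loose beech hexagons, each 56 mm across the flats and 8 mm thick; origin at the centre of its underside, z up. Bystander, to be left alone.
- tile_2: top tile of a stack of three loose beech hexagons, each 56 mm across the flats and 8 mm thick; origin at the centre of its underside, z up. Bystander, to be left alone.
- driver: screwdriver, 170 mm long, lying on the shelf behind the panel, for the person who will drive the screws; origin under its middle. Loose bystander, to be left alone.
Things that resemble listed ones, but are neither listed nor needed, are in the scene too. What is shaped like the ledge but orange or pink is not meant.

How it is judged:
By the outcome, as a careful person would: the job done as asked, in the order asked, and still so for the second after the job is handed in, while the arm keeps its last pose, push and grip.
It also fails if it takes over 64 s, if anything falls off the work surface, if the arm or the gripper's body presses on something with over 40 N, if the wrist force passes 120 N, or if a joint passes its speed limit or range.

## Working session

There is one attempt and no reset: what is moved stays moved. The work goes in short steps, Python scripts to look and compute and a shell command to move; the robot and the scene stay as the last step left them, time stands still between calls to the robot, and variables do not carry over. Pictures are saved under pics/ and viewed, at most 10 in all, crops included, and the job is handed in when it is done.

```bash
ls; mkdir -p pics
python3 - <<'E'
from cell import env
import cv2,numpy as np
for n in("scene","side","wrist"):
    c=env.get_calibration(n); im=env.read_camera(n); cv2.imwrite(f"pics/{n}0.png",im)
    print(n,{k:(np.round(v,4).tolist() if k=="pose" else v) for k,v in c.items()})
o=env.get_obs();print({k:np.round(v,3).tolist() for k,v in o.items()})
a=[cv2.imread(f"pics/{n}0.png") for n in("scene","side")]
E
```

```text
pics
scene {'fov_y': 47.51443137656013, 'cx': 261.9626514285384, 'cy': 192.13112920528985, 'pose': [[-0.2061, -0.7393, 0.641, 1.6492], [0.9784, -0.1462, 0.146, 0.2045], [-0.0142, 0.6573, 0.7535, 1.2933], [0.0, 0.0, 0.0, 1.0]]}
side {'fov_y': 43.79614844125325, 'cx': 259.3109432532272, 'cy': 191.57188940567875, 'pose': [[0.9814, 0.133, -0.1384, 0.4201], [-0.1918, 0.6483, -0.7368, -1.1316], [-0.0083, 0.7497, 0.6618, 1.0506], [0.0, 0.0, 0.0, 1.0]]}
wrist {'fov_y': 68.14220451112041, 'cx': 257.2643005607312, 'cy': 192.40635798283193, 'pose': [[1.0, 0.0002, 0.0029, 0.6501], [-0.001, 0.9612, 0.2759, 0.0764], [-0.0027, -0.2759, 0.9612, 0.3843], [0.0, 0.0, 0.0, 1.0]]}
{'time_s': 0.15, 'qpos': [0.809, 18.432, -4.015, 83.159, 1.296, 78.542, -3.261], 'joint_velocities': [0.09, -0.143, 0.001, -0.207, -0.089, 0.025, -0.09], 'effort': [0.0, -49.179, -0.404, -31.288, -0.064, 0.04, 0.0], 'tool_pos': [0.65, -0.0, 0.222], 'tool_rot': [-179.913, 0.006, 90.0], 'force': [0.063, 0.671, 0.148], 'wrist_torque': [0.006, 0.008, 0.028], 'grasp_force': 0.0, 'grip_width': 0.087}
```

View pics/scene0.png

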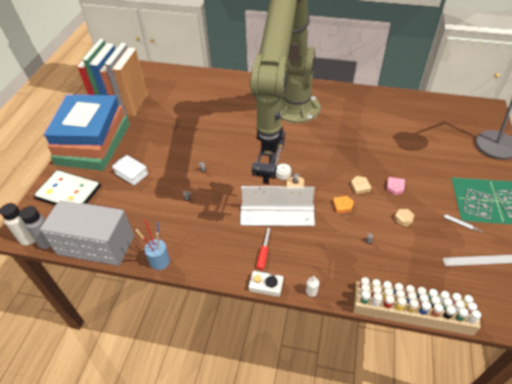

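View pics/side0.png

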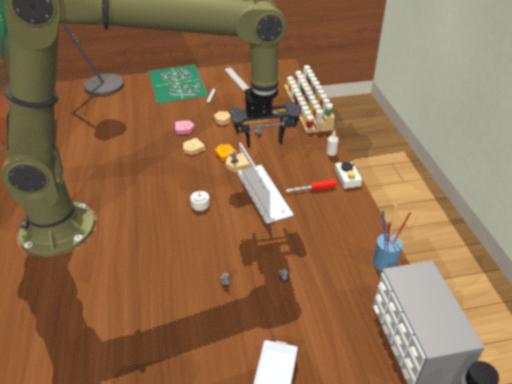

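View pics/wrist0.png

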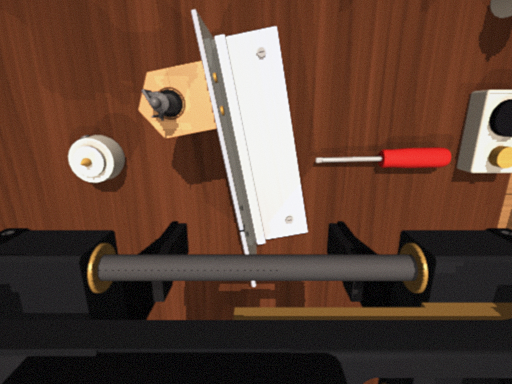

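The scene view shows the panel at about (278,200), with the fitted ledge behind it. There are two beech pieces, at scene (361,185) and (404,216), plus an orange one at (343,204) and a pink one at (396,185), which are decoys. I'll enlarge to tell the ledge from the tile stack.

```bash
cat > h.py <<'E'
from cell import env
import cv2,numpy as np
def ray(c,p):
    f=192/np.tan(np.radians(c["fov_y"]/2)); P=np.array(c["pose"])
    d=P[:3,:3]@np.array([(p[0]-c["cx"])/f,-(p[1]-c["cy"])/f,-1.]); return P[:3,3],d/np.linalg.norm(d)
def plane(c,p,z):
    o,d=ray(c,p); return o+d*(z-o[2])/d[2]
def tri(*cp):
    A=np.zeros((3,3));b=np.zeros(3);L=[]
    for c,p in cp:
        o,d=ray(c,p);M=np.eye(3)-np.outer(d,d);A+=M;b+=M@o;L.append((o,d))
    x=np.linalg.solve(A,b); return x,[np.linalg.norm(np.cross(x-o,d)) for o,d in L]
def proj(c,X):
    f=192/np.tan(np.radians(c["fov_y"]/2)); P=np.array(c["pose"]);q=P[:3,:3].T@(np.array(X)-P[:3,3])
    return np.array([c["cx"]-f*q[0]/q[2],c["cy"]+f*q[1]/q[2]])
E
python3 - <<'E'
from h import *
s,d=env.get_calibration("scene"),env.get_calibration("side")
for n,p,q in(("A",(361,185),(193,147)),("B",(404,216),(222,118)),("or",(343,204),(227,152))):
    print(n,tri((s,p),(d,q)),plane(s,p,.02),plane(d,q,.02))
a=cv2.imread("pics/scene0.png")[160:240,320:430];b=cv2.imread("pics/side0.png")[95:175,160:270]
cv2.imwrite("pics/crop1.png",np.hstack([cv2.resize(x,(396,288),interpolation=2) for x in(a,b)]))
E
```

```text
A (array([0.44407244, 0.33049461, 0.0052136 ]), [np.float64(0.0028173723732358626), np.float64(0.0028173723732358856)]) [0.45452325 0.33051163 0.02      ] [0.44542063 0.3060859  0.02      ]
B (array([0.57499467, 0.4942881 , 0.01167979]), [np.float64(0.0029558620920994557), np.float64(0.0029558620920997983)]) [0.57858254 0.49418898 0.02      ] [0.57530391 0.47702634 0.02      ]
or (array([0.56173303, 0.2682704 , 0.01084603]), [np.float64(0.00417916154227881), np.float64(0.004179161542278832)]) [0.56476749 0.27000192 0.02      ] [0.56283778 0.25067941 0.02      ]
```

View pics/crop1.png

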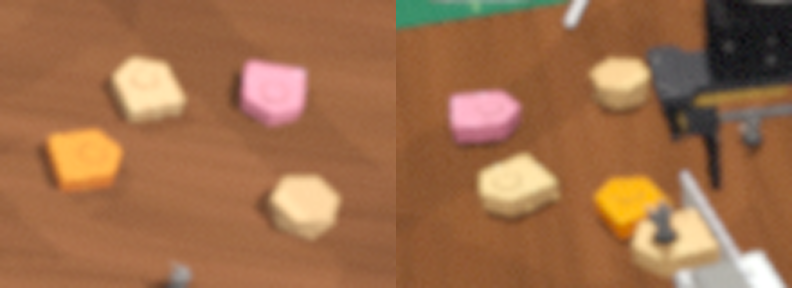

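Candidates: beech A at scene (361,185) / side (193,147), and beech B at (404,216) / (222,118). A is a pentagonal "house" with a ring on top, so it is the ledge. B is a regular hexagon with layer lines, so it is the tile stack. Orange and pink are decoys. I'll take two panel views with the wrist camera first.

```bash
python3 -m jog '[[-0.014,0,0,0,0,0,0.087],[-0.014,0,0,0,0,0,0.087],[-0.014,0,0,0,0,0,0.087],[-0.014,0,0,0,0,0,0.087],[-0.014,0,0,0,0,0,0.087],[-0.014,0,0,0,0,0,0.087],[0,0,0,0,0,0,0.087],[0,0,0,0,0,0,0.087]]'
python3 - <<'E'
from h import *
import pickle
c=env.get_calibration("wrist");im=env.read_camera("wrist");cv2.imwrite("pics/w1.png",im);pickle.dump(c,open("w1.pkl","wb"))
E
python3 -m jog '[[0,-0.018,0,0,0,0,0.087],[0,-0.018,0,0,0,0,0.087],[0,-0.018,0,0,0,0,0.087],[0,-0.018,0,0,0,0,0.087],[0,-0.018,0,0,0,0,0.087],[0,-0.018,0,0,0,0,0.087],[0,-0.018,0,0,0,0,0.087],[0,0,0,0,0,0,0.087],[0,0,0,0,0,0,0.087]]'
python3 - <<'E'
from h import *
import pickle
c=env.get_calibration("wrist");im=env.read_camera("wrist");cv2.imwrite("pics/w2.png",im);pickle.dump(c,open("w2.pkl","wb"))
a=cv2.imread("pics/w1.png")[:260,100:400];b=im[:260,212:]
cv2.imwrite("pics/crop2.png",np.hstack([cv2.resize(x,(400,347)) for x in(a,b)]))
E
python3 -m jog '[[0.027,-0.008,0,0,0,0,0.087],[0.027,-0.008,0,0,0,0,0.087],[0.027,-0.008,0,0,0,0,0.087],[0.027,-0.008,0,0,0,0,0.087],[0.027,-0.008,0,0,0,0,0.087],[0.027,-0.008,0,0,0,0,0.087],[0.027,-0.008,0,0,0,0,0.087],[0.027,-0.008,0,0,0,0,0.087],[0.027,-0.008,0,0,0,0,0.087],[0.027,-0.008,0,0,0,0,0.087],[0.027,0,0,0,0,0,0.087],[0.027,0,0,0,0,0,0.087]]'
python3 -m jog '[[0,0,0,0,0,0,0.087],[0,0,0,0,0,0,0.087]]'
python3 - <<'E'
from h import *
import pickle
c=env.get_calibration("wrist");im=env.read_camera("wrist");cv2.imwrite("pics/w3.png",im);pickle.dump(c,open("w3.pkl","wb"))
E
```

```text
time_s: 0.82
tool_pos: [0.6499, -0.0857, 0.2226]
tool_rot: [180.0, 0.0, 89.8]
force: [0.4, 0.7, 0.5]
grip_width: 0.087
grasp_force: 0.0
time_s: 1.62
tool_pos: [0.5241, -0.0828, 0.2231]
tool_rot: [179.9, -0.0, 90.1]
force: [0.4, -0.5, 0.8]
grip_width: 0.0873
grasp_force: 0.0
time_s: 2.67
tool_pos: [0.444, 0.2426, 0.2228]
tool_rot: [180.0, -0.1, 90.1]
force: [0.8, -0.4, 0.8]
grip_width: 0.0869
grasp_force: 0.0
time_s: 2.83
tool_pos: [0.4438, 0.2426, 0.2224]
tool_rot: [-180.0, -0.1, 90.3]
force: [0.4, 0.0, 0.1]
grip_width: 0.087
grasp_force: 0.0
```

View pics/crop2.png

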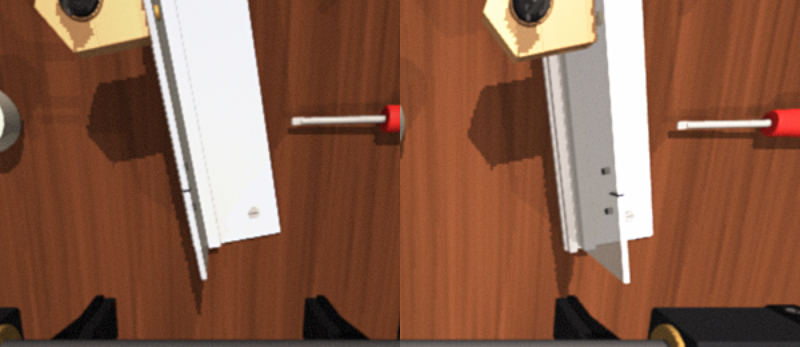

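View pics/w3.png

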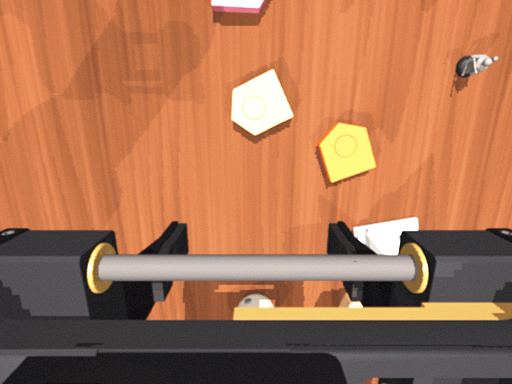

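w1 and w2 show the panel. In w2 the holes are at about (366,128) and (368,158) and the marker is at (375,146); in w1 the marker is at (240,142). In w3 the ledge is at about (262,104) with its ring, its back facing upper-right or lower-left. Next I'll refine these.

Run:
```python
from h import *
import pickle
w={i:pickle.load(open(f"w{i}.pkl","rb")) for i in(1,2,3)};im={i:cv2.imread(f"pics/w{i}.png") for i in(1,2,3)}
# holes in w2
def dark(I,box,thr):
    x0,y0,x1,y1=box;g=cv2.cvtColor(I,6)[y0:y1,x0:x1]
    n,l,s,c=cv2.connectedComponentsWithStats((g<thr).astype(np.uint8));return [(c[i]+[x0,y0],s[i,4]) for i in range(1,n) if s[i,4]>2]
D=dark(im[2],(355,115,390,172),80);print("w2 dark",D)
print("w1 dark",dark(im[1],(228,120,262,160),80))
# ledge
hsv=cv2.cvtColor(im[3],40);print("hsv ledge",hsv[105,275],hsv[60,200])
m=((hsv[...,2]>200)&(hsv[...,1]<150)).astype(np.uint8);m[:,:215]=0;m[:,305:]=0;m[:55]=0;m[145:]=0
k=max(cv2.findContours(m,0,1)[0],key=cv2.contourArea);print(cv2.contourArea(k))
a=cv2.approxPolyDP(k,4,True)[:,0];print("poly",a.tolist())
for p in a: print(np.round(plane(w[3],p,.02),4))
M=cv2.moments(k);print(np.round(plane(w[3],(M["m10"]/M["m00"],M["m01"]/M["m00"]),.02),4))
cv2.imwrite("pics/crop3.png",np.hstack([cv2.resize(x,(390,390),interpolation=0) for x in(im[1][90:220,190:320],im[2][90:220,310:440])]))
```

```text
w2 dark [(array([364.  , 128.25]), np.int32(8)), (array([371.85714286, 145.14285714]), np.int32(7)), (array([366.5, 158. ]), np.int32(6))]
w1 dark [(array([231.59322034, 143.29491525]), np.int32(295)), (array([239.66666667, 123.83333333]), np.int32(6)), (array([245.66666667, 153.83333333]), np.int32(6))]
hsv ledge [ 30   6 255] [ 11 161 196]
2649.0
poly [[273, 69], [232, 90], [231, 119], [255, 135], [293, 116]]
[0.4619 0.3672 0.02  ]
[0.4126 0.3435 0.02  ]
[0.4107 0.3094 0.02  ]
[0.4406 0.2899 0.02  ]
[0.4878 0.3133 0.02  ]
[0.4465 0.328  0.02  ]
```

View pics/crop3.png

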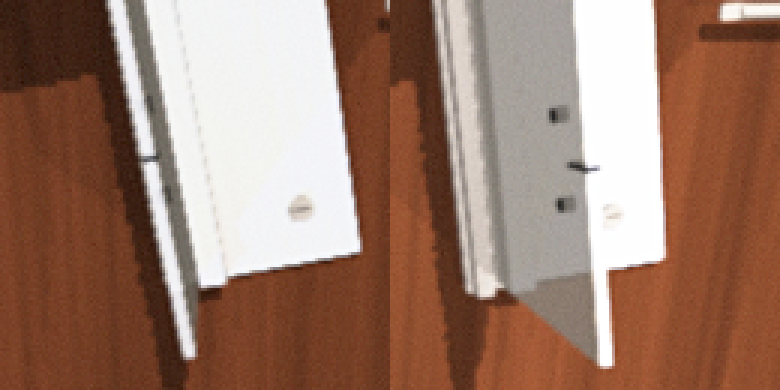

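Run:
```python
from h import *
import pickle
w={i:pickle.load(open(f"w{i}.pkl","rb")) for i in(1,2,3)}
I=cv2.cvtColor(cv2.imread("pics/w1.png"),6).astype(float)
print("top marker",tri((w[1],(236,142)),(w[2],(375.7,146.7))),"corner",tri((w[1],(251,209)),(w[2],(379.7,212))))
P=[]
for y in range(62,205):
    xs=226+(y-90)*25/119; x0=int(xs)-7; r=I[y,x0:x0+14]; j=np.argmax(r>150)
    if 0<j: P.append((x0+j-1+(150-r[j-1])/(r[j]-r[j-1]),y))
P=np.array(P);W=np.array([plane(w[1],p,.125) for p in P])
vx,vy,x,y=cv2.fitLine(W[:,:2].astype(np.float32),cv2.DIST_HUBER,0,1e-4,1e-4).ravel()
if vy<0: vx,vy=-vx,-vy
yaw=np.arctan2(-vx,vy);n=np.array([np.cos(yaw),np.sin(yaw),0]);d=n[0]*x+n[1]*y
print("yaw",np.degrees(yaw),"d",d,"resid",np.std(W@n-d),len(P))
t=np.array([-n[1],n[0],0])
for h in((366,128.3),(368.5,158.2)):
    o,r=ray(w[2],h);X=o+r*(d-n@o)/(n@r);print("hole",X, "lat",X@t)
for nme,c,p in(("m1",w[1],(236,142)),("m2",w[2],(375.7,146.7)),("c1",w[1],(251,209)),("c2",w[2],(379.7,212))):
    X=plane(c,p,.125);print(nme,X,"n",X@n-d,"lat",X@t)
# ledge frame from poly
A=np.array([[.4619,.3672],[.4126,.3435],[.4107,.3094],[.4406,.2899],[.4878,.3133]])
mb=(A[0]+A[4])/2
print("back len",np.linalg.norm(A[0]-A[4]),"sides",np.linalg.norm(A[0]-A[1]),np.linalg.norm(A[4]-A[3]),"width", [np.degrees(np.arctan2(*(u)[::-1])) for u in(A[0]-A[1],A[4]-A[3],A[0]-A[4],mb-A[2])],np.linalg.norm(mb-A[2]),"backmid",mb)
```

```text
top marker (array([ 0.63103017, -0.03661744,  0.12851865]), [np.float64(0.0006738215414400538), np.float64(0.0006738215414400354)]) corner (array([ 0.64376677, -0.10091599,  0.12488209]), [np.float64(0.00017068219410835443), np.float64(0.00017068219410834516)])
yaw 10.685302 d 0.6135315346983594 resid 0.00017394269656111647 141
hole [ 0.62856685 -0.02230796  0.10717613] lat -0.1384665920341805
hole [ 0.63400108 -0.05110832  0.10743386] lat -0.16777515113203606
m1 [ 0.63079153 -0.03630591  0.125     ] n -0.00040931740427174734 lat -0.15263430768518704
m2 [ 0.63250014 -0.03771748  0.125     ] n 0.0010079408368610654 lat -0.15433820217810743
c1 [ 0.64377503 -0.1006937   0.125     ] n 0.00041062142744474617 lat -0.218312974397332
c2 [ 0.6437349  -0.10105473  0.125     ] n 0.00030424744205903576 lat -0.2186603037843648
back len 0.059799832775685936 sides 0.05470082266291793 0.05268206525944103 width [np.float64(25.675000283736345), np.float64(26.370499193010854), np.float64(115.66519146217362), np.float64(25.6830934482832)] 0.07118247677624037 backmid [0.47485 0.34025]
```

Panel yaw is 10.7°, and the holes are at about (0.6313, -0.0369, 0.10). The ledge is at yaw 25.9° with its origin at about (0.4425, 0.3246). I'll turn to the ledge's yaw and take a second view to check its height.

```bash
python3 -m jog '[[0,0,0,0,0,0.112,0.087],[0,0,0,0,0,0.112,0.087],[0,0,0,0,0,0.112,0.087],[0,0,0,0,0,0.112,0.087],[0,0,0,0,0,0.112,0.087],[0,0,0,0,0,0.112,0.087],[0,0,0,0,0,0.112,0.087],[0,0,0,0,0,0.112,0.087],[0,0,0,0,0,0.112,0.087],[0,0,0,0,0,0.112,0.087],[0,0,0,0,0,0,0.087],[0,0,0,0,0,0,0.087]]'
python3 - <<'E'
from h import *
import pickle
c3=pickle.load(open("w3.pkl","rb"));c=env.get_calibration("wrist");im=env.read_camera("wrist");cv2.imwrite("pics/w4.png",im);pickle.dump(c,open("w4.pkl","wb"))
V3=np.array([[273,69],[232,90],[231,119],[255,135],[293,116]],float)
A=[[.4619,.3672],[.4126,.3435],[.4107,.3094],[.4406,.2899],[.4878,.3133]]
ex=np.array([proj(c,[*a,.02]) for a in A]);print("expected",ex.round(1).tolist())
hsv=cv2.cvtColor(im,40);m=((hsv[...,2]>200)&(hsv[...,1]<150)).astype(np.uint8)
q=np.zeros_like(m);x0,y0=(ex.min(0)-12).astype(int);x1,y1=(ex.max(0)+12).astype(int);q[max(y0,0):y1,max(x0,0):x1]=m[max(y0,0):y1,max(x0,0):x1]
k=max(cv2.findContours(q,0,1)[0],key=cv2.contourArea);a=cv2.approxPolyDP(k,4,True)[:,0];print(a.tolist())
T=[]
for v,e in zip(V3,ex):
    b=a[np.argmin(np.linalg.norm(a-e,axis=1))];X,r=tri((c3,v),(c,b));T.append(X);print(X.round(4),np.round(r,4), plane(c,b,.02).round(4))
T=np.array(T);print("mean z",T[:,2].mean())
B=np.array([plane(c,a[np.argmin(np.linalg.norm(a-e,axis=1))],.02) for e in ex]);mb=(B[0]+B[4])/2;u=mb-B[2];print("backmid",mb,"yaw",np.degrees(np.arctan2(u[1],u[0])))
o=env.get_obs();print(o["tool_pos"],o["tool_rot"],o["qpos"])
E
```

```text
time_s: 3.88
tool_pos: [0.4445, 0.239, 0.2225]
tool_rot: [180.0, 0.0, 25.9]
force: [-0.7, -0.5, 0.0]
grip_width: 0.0874
grasp_force: 0.0
expected [[171.0, 114.6], [174.5, 158.4], [198.3, 171.0], [221.1, 157.0], [219.2, 114.8]]
[[171, 116], [175, 158], [197, 170], [220, 158], [218, 115]]
[0.4613 0.3661 0.0246] [0.0007 0.0007] [0.4603 0.3667 0.02  ]
[0.4123 0.3438 0.0161] [0.0001 0.0001] [0.4134 0.3431 0.02  ]
[0.4115 0.3103 0.0232] [0.001 0.001] [0.4112 0.3114 0.02  ]
[0.4406 0.2904 0.0282] [0.0002 0.0002] [0.4388 0.2907 0.02  ]
[0.4872 0.3136 0.0262] [0.0003 0.0003] [0.4869 0.3146 0.02  ]
mean z 0.0236384044953516
backmid [0.47362381 0.34061954 0.02      ] yaw 25.07502642006195
[0.44442279 0.23922069 0.22253219] [ 1.79989670e+02 -3.70877166e-04  2.59258664e+01] [-11.58322481   1.5375114  -19.98829278 102.74938264   0.55269699
  75.80696098 -95.77454998]
```

```bash
python3 -m jog '[[0.011,-0.0195,0,0,0,0,0.087],[0.011,-0.0195,0,0,0,0,0.087],[0.011,-0.0195,0,0,0,0,0.087],[0.010,-0.0195,0,0,0,0,0.087],[0,0,0.03,0,0,0,0.087],[0,0,0.03,0,0,0,0.087],[0,0,0.03,0,0,0,0.087],[0,0,0.03,0,0,0,0.087],[0,0,0.03,0,0,0,0.087],[0,0,0.025,0,0,0,0.087],[0,0,0,0,0,0,0.087],[0,0,0,0,0,0,0.087]]'
```

```text
time_s: 4.93
tool_pos: [0.4481, 0.3281, 0.0466]
tool_rot: [180.0, 0.2, 25.9]
force: [0.1, -0.6, 1.4]
grip_width: 0.0872
grasp_force: 0.0
```

```bash
python3 -m jog '[[0,0,0.014,0,0,0,0.087],[0,0,0.014,0,0,0,0.087],[0,0,0.014,0,0,0,0.087],[0,0,0,0,0,0,0.087],[0,0,0,0,0,0,0.087]]'
python3 -m jog '[[0,0,0,0,0,0,0.05],[0,0,0,0,0,0,0.05],[0,0,0,0,0,0,0.05],[0,0,0,0,0,0,0.05],[0,0,0,0,0,0,0.05],[0,0,0,0,0,0,0.05],[0,0,0,0,0,0,0.05],[0,0,0,0,0,0,0.05],[0,0,0,0,0,0,0.05],[0,0,0,0,0,0,0.05]]' 40
```

```text
time_s: 5.35
tool_pos: [0.4497, 0.3294, 0.0071]
tool_rot: [-180.0, -0.1, 25.9]
force: [0.3, 0.2, 0.3]
grip_width: 0.0869
grasp_force: 0.0
time_s: 6.18
tool_pos: [0.4491, 0.3289, 0.006]
tool_rot: [180.0, -0.0, 25.8]
force: [-0.0, -1.3, 5.7]
grip_width: 0.0597
grasp_force: 40.0
```

```bash
python3 -m jog '[[0,0,-0.01,0,0,0,0.05],[0,0,-0.02,0,0,0,0.05],[0,0,-0.025,0,0,0,0.05],[0,0,-0.025,0,0,0.044,0.05],[0,0,-0.025,0,0,0.044,0.05],[0,0,-0.025,0,0,0.044,0.05],[0,0,-0.025,0,0,0.044,0.05],[0,0,-0.025,0,0,0.044,0.05],[0,0,-0.02,0,0,0.044,0.05],[0,0,0,0,0,0,0.05],[0,0,0,0,0,0,0.05]]'
```

```text
time_s: 7.1
tool_pos: [0.449, 0.3295, 0.2066]
tool_rot: [-179.9, -0.1, 10.8]
force: [0.4, 0.6, -1.0]
grip_width: 0.0596
grasp_force: 40.0
```

```bash
python3 -m jog '[[0.0015,0.02,0,0,0,0,0.05],[0.0015,0.025,0,0,0,0,0.05],[0.0015,0.025,0,0,0,0,0.05],[0.0015,0.025,0,0,0,0,0.05],[0.0015,0.025,0,0,0,0,0.05],[0.0015,0.025,0,0,0,0,0.05],[0.0015,0.025,0,0,0,0,0.05],[0.0015,0.025,0,0,0,0,0.05],[0.0015,0.025,0,0,0,0,0.05],[0.0015,0.025,0,0,0,0,0.05],[0.0015,0.025,0,0,0,0,0.05],[0.0015,0.025,0,0,0,0,0.05]]'
python3 -m jog '[[0.0015,0.025,0,0,0,0,0.05],[0.0015,0.025,0,0,0,0,0.05],[0.0015,0.025,0,0,0,0,0.05],[0,0.0235,0,0,0,0,0.05],[0,0,0,0,0,0,0.05],[0,0,0,0,0,0,0.05],[0,0,0,0,0,0,0.05]]'
python3 - <<'E'
from h import *
import pickle
c=env.get_calibration("wrist");o=env.get_obs();im=env.read_camera("wrist");cv2.imwrite("pics/w5.png",im);pickle.dump((c,o),open("w5.pkl","wb"));print(o["tool_pos"],o["tool_rot"])
E
```

```text
time_s: 8.1
tool_pos: [0.5201, 0.0411, 0.2035]
tool_rot: [-180.0, 0.2, 10.8]
force: [1.2, 0.4, -0.9]
grip_width: 0.0597
grasp_force: 40.0
time_s: 8.68
tool_pos: [0.543, -0.0527, 0.204]
tool_rot: [-179.9, 0.1, 10.8]
force: [-0.3, 1.1, -1.2]
grip_width: 0.0596
grasp_force: 40.0
[ 0.5430331  -0.05265391  0.20403909] [-1.79916666e+02  1.37257706e-01  1.07599341e+01]
```

View pics/w5.png

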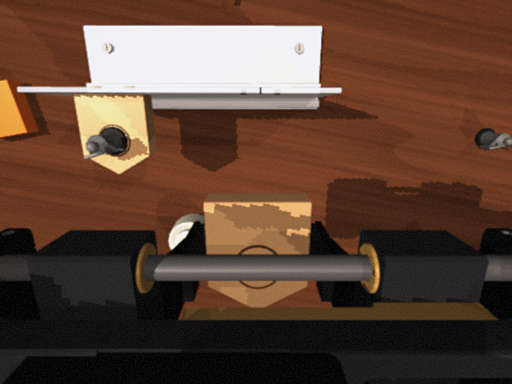

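In w5 the held ledge is square to the panel: its back edge is at rows ~195–203, cols 204–312, and the marker is at (260,91). Next I'll check lateral offset, level and hole height numerically.

Run:
```python
from h import *
import pickle
c2=pickle.load(open("w2.pkl","rb"));c,o=pickle.load(open("w5.pkl","rb"));im=cv2.imread("pics/w5.png")
yaw=np.radians(10.685);n=np.array([np.cos(yaw),np.sin(yaw),0]);t=np.array([-n[1],n[0],0]);d=.6135
for lat in(-.1385,-.1678):
    print("w2 pred z.125,.107,.1",[proj(c2,n*d+t*lat+[0,0,z]).round(1).tolist() for z in(.125,.107,.1)])
g=cv2.cvtColor(im,6)
print("marker cols",g[88:95,254:268].tolist())
print("w5 col 250 rows 80:100",g[80:100,245].tolist(),"col300",g[80:100,300].tolist())
print("ledge col 230 rows188:210",g[188:210,230].tolist());print("col 290",g[188:210,290].tolist())
print("row 212 left",g[200,198:210].tolist(),"right",g[200,306:318].tolist())
s=env.get_calibration("side");S=cv2.cvtColor(cv2.imread("pics/side0.png"),6)
for lat in(-.1385,-.1678):
    p=proj(s,n*d+t*lat+[0,0,.1]);print("side hole",p, "z+10mm",proj(s,n*d+t*lat+[0,0,.11]));x,y=p.round().astype(int);print(S[y-6:y+7,x-6:x+7])
```

```text
w2 pred z.125,.107,.1 [[373.3, 129.5], [365.9, 128.3], [363.3, 127.9]]
w2 pred z.125,.107,.1 [[375.6, 161.3], [368.3, 158.2], [365.7, 157.1]]
marker cols [[242, 241, 241, 242, 237, 185, 97, 163, 241, 243, 242, 241, 240, 242], [243, 243, 244, 246, 245, 186, 96, 175, 246, 246, 245, 243, 245, 244], [246, 244, 246, 247, 244, 191, 98, 175, 248, 247, 247, 245, 245, 243], [244, 244, 246, 248, 244, 187, 94, 174, 248, 247, 245, 247, 245, 245], [208, 213, 226, 227, 214, 153, 79, 140, 222, 233, 230, 228, 231, 231], [135, 135, 138, 147, 133, 100, 57, 91, 143, 142, 146, 144, 145, 143], [98, 96, 97, 96, 97, 90, 91, 90, 97, 97, 97, 98, 97, 98]]
w5 col 250 rows 80:100 [244, 242, 238, 226, 240, 245, 240, 231, 239, 236, 232, 224, 171, 96, 61, 94, 101, 109, 121, 132] col300 [243, 242, 237, 225, 241, 245, 239, 230, 239, 244, 245, 245, 231, 147, 99, 102, 99, 107, 125, 133]
ledge col 230 rows188:210 [82, 78, 79, 77, 79, 83, 88, 84, 88, 89, 89, 87, 82, 98, 152, 190, 201, 198, 181, 133, 115, 120]
col 290 [73, 76, 81, 76, 78, 87, 88, 86, 83, 81, 86, 81, 82, 108, 164, 187, 197, 196, 198, 194, 194, 198]
row 21
[... 988 characters left out ...]
63 174 212 242 254 255 255 255 255 251]
 [177 171 164 160 166 195 228 248 255 255 255 255 255]
 [179 176 171 169 173 187 211 236 252 255 255 255 255]
 [180 179 179 177 178 181 195 219 243 254 255 255 255]
 [181 178 179 180 180 180 186 205 232 249 255 255 255]
 [179 179 180 178 179 177 177 191 218 241 253 254 255]
 [180 177 180 179 178 171 165 174 197 223 242 251 255]
 [179 178 179 179 178 167 159 165 182 206 232 249 255]
 [180 180 179 181 178 172 167 171 180 193 219 242 254]
 [178 178 179 180 178 178 176 177 179 185 202 227 248]
 [179 179 180 181 179 180 180 178 179 182 188 208 233]
 [179 180 177 177 180 180 178 179 180 180 184 194 215]
 [177 178 179 177 180 179 179 180 178 180 181 187 204]]
```

Run:
```python
from h import *
import pickle
c,o=pickle.load(open("w5.pkl","rb"));g=cv2.cvtColor(cv2.imread("pics/w5.png"),6).astype(float)
yaw=np.radians(10.685);n=np.array([np.cos(yaw),np.sin(yaw),0]);t=np.array([-n[1],n[0],0]);d=.6135
def cross(v,a,th):  # first crossing subpixel
    for i in range(len(v)-1):
        if (v[i]-th)*(v[i+1]-th)<=0 and v[i]!=v[i+1]: return a+i+(th-v[i])/(v[i+1]-v[i])
def fit(P,z,nm):
    W=np.array([plane(c,p,z) for p in P])[:,:2].astype(np.float32);vx,vy,x,y=cv2.fitLine(W,cv2.DIST_HUBER,0,1e-4,1e-4).ravel()
    if vy<0:vx,vy=-vx,-vy
    r=(W-[x,y])@[vy,-vx];print(nm,"yaw",np.degrees(np.arctan2(-vx,vy)).round(2),"n",(W@n[:2]).mean(),"lat",(W@t[:2]).mean(),"std",r.std())
fit([(x,cross(g[90:97,x],90,175)) for x in [*range(165,256),*range(266,336)] if cross(g[90:97,x],90,175)],.125,"panel front")
m=plane(c,(260.1,91),.125);print("marker lat",m@t,"n",m@n)
zt=o["tool_pos"][2]-.0055+.02
fit([(x,cross(g[196:206,x],196,140)) for x in range(212,306) if cross(g[196:206,x],196,140)],zt,"ledge back top")
for r in(203,204,205): print(r,g[r,198:212].astype(int).tolist(),g[r,304:318].astype(int).tolist())
tp=o["tool_pos"];print("tcp n",tp@n,"lat",tp@t)
```

```text
panel front yaw 10.53 n 0.6138478455034369 lat -0.1450860475337642 std 0.00012148868
marker lat -0.15373681755111893 n 0.6149254005652991
ledge back top yaw 10.81 n 0.5520303520871309 lat -0.1523411404406576 std 4.413133e-05
203 [77, 77, 73, 76, 83, 128, 181, 191, 190, 190, 188, 190, 190, 187] [187, 187, 189, 189, 189, 188, 184, 139, 90, 74, 80, 80, 79, 83]
204 [82, 85, 75, 76, 82, 130, 195, 200, 202, 198, 198, 196, 200, 198] [198, 198, 198, 199, 197, 196, 194, 148, 90, 75, 82, 77, 77, 83]
205 [73, 75, 77, 75, 81, 129, 192, 202, 200, 196, 198, 196, 198, 198] [195, 195, 194, 193, 198, 196, 187, 151, 82, 68, 74, 79, 77, 75]
tcp n 0.5238551254988209 lat -0.15242438338615427
```

```bash
python3 -m jog '[[0,0.001,0.02,0,0,0.003,0.05],[0,0.001,0.02,0,0,0,0.05],[0,0,0.02,0,0,0,0.05],[0,0,0.02,0,0,0,0.05],[0,0,0.02,0,0,0,0.05],[0,0,0.008,0,0,0,0.05],[0.01,0,0,0,0,0,0.05],[0.01,0,0,0,0,0,0.05],[0.01,0,0,0,0,0,0.05],[0.01,0,0,0,0,0,0.05],[0,0,0,0,0,0,0.05],[0,0,0,0,0,0,0.05]]'
python3 - <<'E'
from h import *
import pickle
c=env.get_calibration("wrist");F=[];Q=[]
for i in range(6):
    o=env.get_obs();im=env.read_camera("wrist");F.append(o["force"]);Q.append(np.r_[o["tool_pos"],o["tool_rot"]])
cv2.imwrite("pics/w6.png",im);pickle.dump((c,o),open("w6.pkl","wb"));tp=np.mean(Q,0)
yaw=np.radians(10.6);n=np.array([np.cos(yaw),np.sin(yaw),0]);t=np.array([-n[1],n[0],0])
print(np.mean(F,0),np.std(F,0),tp.round(4),tp[:3]@n,tp[:3]@t)
m=np.array([.6313,-.0369,0]);print("target n,lat in this frame",m@n,m@t)
E
```

```text
time_s: 9.73
tool_pos: [0.5847, -0.0479, 0.0982]
tool_rot: [180.0, -0.1, 10.6]
force: [0.2, -0.0, -0.2]
grip_width: 0.0598
grasp_force: 40.0
[-0.05637808 -0.29817633 -0.39559904] [0.54282176 0.39205299 0.2676358 ] [ 5.837000e-01 -4.830000e-02  9.780000e-02  1.799913e+02 -3.900000e-03
  1.052940e+01] 0.5648458032639802 -0.1548489483902465
target n,lat in this frame 0.6137392810805042 -0.15239880202542877
```

View pics/w6.png

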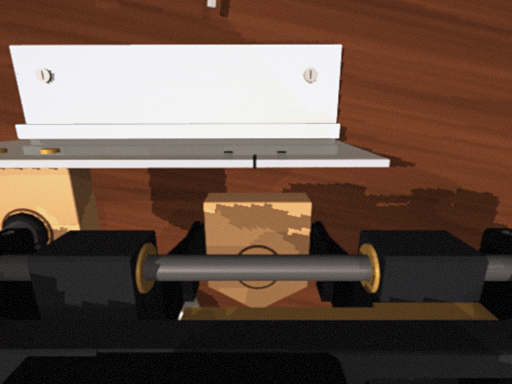

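Run:
```python
from h import *
import pickle
c,o=pickle.load(open("w6.pkl","rb"));c=env.get_calibration("wrist");o=env.get_obs();g=cv2.cvtColor(env.read_camera("wrist"),6).astype(float)
yaw=np.radians(10.6);n=np.array([np.cos(yaw),np.sin(yaw),0]);t=np.array([-n[1],n[0],0])
f=192/np.tan(np.radians(c["fov_y"]/2));P=np.array(c["pose"])
def atdepth(p,D): return P[:3,:3]@(D*np.array([(p[0]-c["cx"])/f,-(p[1]-c["cy"])/f,-1]))+P[:3,3]
w=255-g[161,245:266];w=np.clip(w-60,0,None);mc=245+(w*np.arange(21)).sum()/w.sum();print("marker col",mc)
m=plane(c,(mc,163),.125);L=atdepth((257.15,201.7),f*.06/108.1);print("marker n,lat",m@n,m@t,"ledge top back mid",L,L@n,L@t,"tcp",o["tool_pos"],"campos",P[:3,3])
pts=[]
for x in[*range(120,245),*range(266,370)]:
    col=g[150:180,x];j=np.argmax(col[10:]<170)+10;pts.append((x,150+j-1+(col[j-1]-170)/(col[j-1]-col[j])))
W=np.array([plane(c,p,.125) for p in pts]);k=np.polyfit(W@t,W@n,1);print("front edge n at marker",np.polyval(k,m@t),"yaw err deg",np.degrees(np.arctan(k[0])),np.median(np.array(pts)[:,1]))
a=[(228,152),(281,152)]
```

```text
marker col 254.15656565656565
marker n,lat 0.6163446300335588 -0.15278932043542745 ledge top back mid [ 0.61027223 -0.04262097  0.11042583] 0.5920179622145058 -0.15415405711054667 tcp [ 0.58328894 -0.04841588  0.09765885] campos [ 0.65811488 -0.03393     0.26039551]
front edge n at marker 0.6144378794029562 yaw err deg -0.051866822725638126 166.91525423728814
```

```bash
python3 -m jog '[[0.004,-0.0007,0.0005,0,0,0,0.05],[0.004,-0.0007,0.0005,0,0,0,0.05],[0.004,0,0,0,0,0,0.05],[0.003,0,0,0,0,0,0.05],[0.002,0,0,0,0,0,0.05],[0.001,0,0,0,0,0,0.05],[0,0,0,0,0,0,0.05],[0,0,0,0,0,0,0.05]]'
cat > chk.py <<'E'
from h import *
c=env.get_calibration("wrist");F=[];Q=[]
for i in range(6):
    o=env.get_obs();im=env.read_camera("wrist");F.append(o["force"]);Q.append(np.r_[o["tool_pos"],o["tool_rot"],o["wrist_torque"],o["grip_width"]])
g=cv2.cvtColor(im,6).astype(float);np.save("last.npy",im)
yaw=np.radians(10.6);n=np.array([np.cos(yaw),np.sin(yaw),0]);t=np.array([-n[1],n[0],0]);q=np.mean(Q,0);F=np.mean(F,0)
print("t",o["time_s"],"Fn",F@n,"Ft",F@t,"Fz",F[2],"std",np.std(F),"tcp n,lat,z",q[:3]@n,q[:3]@t,q[2],"rot",q[3:6],"T",q[6:9],"grip",q[9])
E
python3 chk.py
```

```text
time_s: 10.75
tool_pos: [0.601, -0.0436, 0.0964]
tool_rot: [180.0, 0.0, 10.5]
force: [0.5, 0.4, -1.0]
grip_width: 0.0594
grasp_force: 40.0
t 11.0 Fn 0.14919877687691985 Ft -0.08669682940453499 Fz -0.9825611391089134 std 0.4961176795807462 tcp n,lat,z 0.5826768680949012 -0.15342520557743491 0.0965587029878802 rot [1.79996235e+02 4.99899328e-03 1.05268990e+01] T [ 0.0194653   0.10896308 -0.00515841] grip 0.0595037262142109
```

Gap is about 4 mm. I'll advance slowly and check the alignment again just before contact.

```bash
python3 -m jog '[[0.001,0,0,0,0,0,0.05],[0.001,0,0,0,0,0,0.05],[0,0,0,0,0,0,0.05],[0,0,0,0,0,0,0.05]]' >/dev/null; python3 chk.py
python3 - <<'E'
from h import *
im=np.load("last.npy");g=cv2.cvtColor(im,6).astype(float)
c=env.get_calibration("wrist");cv2.imwrite("pics/w7.png",cv2.resize(im[150:300,150:370],(770,525),interpolation=2))
E
```

```text
t 11.6333 Fn -0.12744233002032124 Ft 0.06513011838678115 Fz -0.8324480597463157 std 0.37669529600368984 tcp n,lat,z 0.5847980795040538 -0.15336258725523083 0.09655381336019588 rot [ 1.79997967e+02 -4.33406099e-04  1.05336168e+01] T [ 0.01573937  0.08161474 -0.02222562] grip 0.05958508951442478
```

View pics/w7.png

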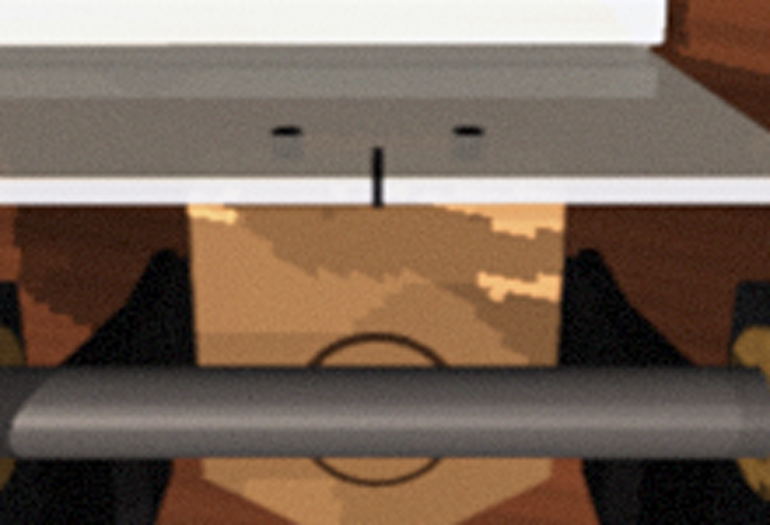

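The marker at crop col 377 and the ledge mid at 377.5 are aligned. Now press in small steps.

```bash
python3 -m jog '[[0.001,0,0,0,0,0,0.05],[0.001,0,0,0,0,0,0.05],[0,0,0,0,0,0,0.05],[0,0,0,0,0,0,0.05]]' >/dev/null; python3 chk.py
```

```text
t 12.2667 Fn -1.5957500227956651 Ft 0.34937519510172965 Fz -0.08469508327235868 std 0.7634746772297325 tcp n,lat,z 0.5865366486642442 -0.15341925574801002 0.09651676668457636 rot [1.79997510e+02 2.95166133e-02 1.05305810e+01] T [-0.03121364  0.44881162  0.0417053 ] grip 0.05972350198195031
```

```bash
python3 -m jog '[[0.001,0,0,0,0,0,0.05],[0,0,0,0,0,0,0.05],[0,0,0,0,0,0,0.05],[0,0,0,0,0,0,0.05]]' >/dev/null; python3 chk.py
```

```text
t 12.9 Fn -5.077195465405543 Ft 0.16392713588076235 Fz 2.0056853008471225 std 2.8893455629444023 tcp n,lat,z 0.5871073801471532 -0.15343668458446402 0.09640764179551707 rot [-1.79999059e+02  8.04524400e-02  1.05275010e+01] T [-0.16528826  1.2446345   0.09968889] grip 0.05962354851413834
```

```bash
python3 -m jog '[[0.0007,0,0,0,0,0,0.05],[0.0006,0,0,0,0,0,0.05],[0,0,0,0,0,0,0.05],[0,0,0,0,0,0,0.05],[0,0,0,0,0,0,0.05]]' >/dev/null; python3 chk.py
```

```text
t 13.6167 Fn -7.234063652742163 Ft -0.004249948100763845 Fz 2.856367862940218 std 4.085772396564954 tcp n,lat,z 0.5874397010650875 -0.1534499388417916 0.09623305698609301 rot [-179.98821241    0.20067735   10.52334324] T [-0.19943171  1.7438795   0.12187104] grip 0.05958363749508058
```

```bash
cp last.npy a.npy; python3 -m jog '[[0.0006,0,0,0,0,0,0.05],[0.0006,0,0,0,0,0,0.05],[0,0,0,0,0,0,0.05],[0,0,0,0,0,0,0.05],[0,0,0,0,0,0,0.05]]' >/dev/null; python3 chk.py
python3 - <<'E'
from h import *
g=lambda im:cv2.cvtColor(im,6)
cur=g(np.load("last.npy"));w6=g(cv2.imread("pics/w6.png"))
# ledge nose tip region & side: shift of held ledge in image vs w6 (rows 278-305 nose; ring 243-252)
for nm,(x0,y0,x1,y1) in dict(ring=(232,242,284,253),nose=(205,282,312,306),left=(198,210,216,240),right=(300,210,318,240)).items():
    T=w6[y0:y1,x0:x1];S=cur[y0-8:y1+8,x0-8:x1+8];r=cv2.matchTemplate(S,T,cv2.TM_CCOEFF_NORMED);_,v,_,l=cv2.minMaxLoc(r);print(nm,v,np.array(l)-8)
g1=cur.astype(float);w=np.clip(195-g1[204,245:270],0,None);print("rows for col 230, 290",cur[195:212,230].tolist(),cur[195:212,290].tolist())
E
```

```text
t 14.3333 Fn -9.559558884413777 Ft 0.5750988852309051 Fz 4.717928870745844 std 5.832797930313474 tcp n,lat,z 0.5877853200639519 -0.15346428381962618 0.09619914981047079 rot [-179.97924442    0.3052842    10.51802784] T [-0.22203613  2.25157499  0.15036134] grip 0.05969613374908594
ring 0.9848030209541321 [0 0]
nose 0.9720472693443298 [0 0]
left 0.9687520265579224 [0 1]
right 0.93105548620224 [0 1]
rows for col 230, 290 [101, 105, 103, 106, 107, 109, 105, 120, 169, 231, 238, 235, 234, 237, 236, 209, 131] [113, 110, 109, 110, 109, 107, 114, 120, 176, 232, 236, 237, 239, 240, 239, 216, 189]
```

```bash
python3 -m jog '[[0.0002,0,-0.0004,0,0,0,0.05],[0,0,-0.0004,0,0,0,0.05],[0,0,0,0,0,0,0.05],[0,0,0,0,0,0,0.05],[0,0,0,0,0,0,0.05],[0,0,0,0,0,0,0.05]]' >/dev/null; python3 chk.py
```

```text
t 15.1333 Fn -9.014405157554881 Ft 0.22190594132617125 Fz 2.058886305767015 std 4.570943728949406 tcp n,lat,z 0.5876921375683624 -0.15346782437673515 0.09631098125713927 rot [-179.97480464    0.34781205   10.51864992] T [-0.27000753  2.10214706  0.11854186] grip 0.05972516021068719
```

```bash
python3 -m jog '[[0.0005,0,-0.0003,0,0,0,0.05],[0,0,0,0,0,0,0.05],[0,0,0,0,0,0,0.05],[0,0,0,0,0,0,0.05],[0,0,0,0,0,0,0.05],[0,0,0,0,0,0,0.05]]' >/dev/null; python3 chk.py
```

```text
t 15.9333 Fn -9.414990582368505 Ft -0.11297536135822672 Fz 1.7707454870703911 std 4.579836473035507 tcp n,lat,z 0.5877827574622689 -0.15345917954683122 0.09635842127474652 rot [-179.96995557    0.40100223   10.51825358] T [-0.33262359  2.21865681  0.16475564] grip 0.059541464340040935
```

Nudge to about 10 N, then hold for more than 5 s.

```bash
Z='hold'
python3 -m jog '[[0.0004,0,0,0,0,0,0.05],[0,0,0,0,0,0,0.05],[0,0,0,0,0,0,0.05],[0,0,0,0,0,0,0.05],[0,0,0,0,0,0,0.05],[0,0,0,0,0,0,0.05],[0,0,0,0,0,0,0.05],[0,0,0,0,0,0,0.05],[0,0,0,0,0,0,0.05],[0,0,0,0,0,0,0.05],[0,0,0,0,0,0,0.05],[0,0,0,0,0,0,0.05]]'|grep -E "time|force"
python3 chk.py
for i in 1 2 3 4 5; do python3 -m jog '[[0,0,0,0,0,0,0.05],[0,0,0,0,0,0,0.05],[0,0,0,0,0,0,0.05],[0,0,0,0,0,0,0.05],[0,0,0,0,0,0,0.05],[0,0,0,0,0,0,0.05],[0,0,0,0,0,0,0.05],[0,0,0,0,0,0,0.05],[0,0,0,0,0,0,0.05],[0,0,0,0,0,0,0.05],[0,0,0,0,0,0,0.05],[0,0,0,0,0,0,0.05]]'|grep -E "time|force:"; done; python3 chk.py
```

```text
time_s: 16.98
force: [-11.1, -1.5, 2.4]
grasp_force: 40.0
t 17.2333 Fn -10.19389643716729 Ft 0.41716279070806084 Fz 2.245448821620842 std 5.17042955540178 tcp n,lat,z 0.5878932979988996 -0.1534552318637169 0.09636282749716736 rot [-179.96683603    0.43636409   10.51792691] T [-0.33995031  2.40332018  0.16054708] grip 0.05950616750125898
time_s: 18.28
force: [-10.0, -1.2, 1.8]
grasp_force: 40.0
time_s: 19.28
force: [-10.3, -1.6, 2.7]
grasp_force: 40.0
time_s: 20.28
force: [-9.4, -1.4, 3.1]
grasp_force: 40.0
time_s: 21.28
force: [-9.7, -0.9, 2.6]
grasp_force: 40.0
time_s: 22.28
force: [-10.4, -1.0, 1.9]
grasp_force: 40.0
t 22.5333 Fn -10.712064670114897 Ft 0.2456093473619032 Fz 2.113120817691432 std 5.312222840748333 tcp n,lat,z 0.5878924653430017 -0.15346503927648286 0.09636307972228692 rot [-179.96709359    0.436596     10.51758481] T [-0.34530881  2.37626551  0.13409731] grip 0.05964408361819154
```

```bash
python3 -c "
from cell import env
print(env.sign_off())"
```

```text
the job is handed in; nothing more can be done
None
```

The arm is holding the ledge level (about 0.4° pitch), centred on the two holes to within about 1 mm sideways and flat against the panel. It pressed at about 10 N for more than 5 s, and I handed the job in at 22.5 s with it still gripping and pressing; I didn't take a final picture of the other items, but the arm only passed above them.

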